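# Stand the weight case on its heavy end

### The job

The grey case on the worktop holds calibration weights packed at one end, which cannot be seen from outside. Lift it clear by its swinging handle, see which end sinks, then stand the case on that heavy end on the middle of the black rubber mat, the sloping end face flat on the mat (it will not stay up on the light end); set it down rather than drop it, and let go. Leave the other things where they are.

Things in the scene. Friction and masses are not known exactly. Their poses are not given: they have to be found in the camera images.
- case_mid (a point): Centre of the grey case: 56 mm high (z), 60 wide (y), 160 long (x) at half height, 0.4 to 0.65 kg, lying flat at any yaw left or right, the mat opposite. Its two metal ends are alike and flare 22 degrees outwards (bottom 137 mm long, top 183). Centre of mass: about 45 mm from the middle towards one end, unknown which. Standing with an end face flat on the mat, this point is 78 mm high.
- handle_grip (a point): Centre of the handle's black grip: 76 mm long (y, across the case), 16 mm thick (x, along the case; pinch it here), 30 mm tall (z, away from the case). Two side arms (76 mm over all) join it to the case: the grip centre is 85 mm from the pivot, which runs through the case's centre along its y axis. 42 mm are free between grip and case top.
- handle (a joint): Lean of the handle in the case (rad): 0 straight up from the case top, + towards the case's +x end. Stops at +-0.5; friction (0.035 N m) holds it. When the case is lifted with the grip upright, the heavy end sinks 29 degrees until a stop is met, the handle then leaning towards the light end; tilting the grip about 39 degrees in the same sense brings the heavy end face level (68 degrees).
- mat: Black rubber mat fixed on the worktop, 150 x 150 mm, 4 mm thick; origin at the centre of its underside.
- label_roll: White roll of labels lying flat, 66 mm across, 26 mm high, near the middle; origin under its centre.
- wash_bottle: White wash bottle, 76 x 63 x 156 mm, upright at the right; origin under its centre.
- timer: White count-down timer on its stand, 39 x 68 x 62 mm, at the back in the middle; origin under its centre.
- marker: Marker pen lying at the front in the middle, 133 mm long, 13 mm thick; origin under its centre.

How it is judged (in metres and radians):
On the way:
1. the case is lifted clear of the worktop by its handle (its centre more than 130 mm up) (height (world z) of case_mid above 0.13 m and contact force between the fingers and case above 1 N), for 0.2 s.
At the end, for the whole second after the job is handed in: The case stands on its heavy end on the mat with that sloping end face flat (its top tilted 68 degrees, within 5 degrees), its centre within 50 mm of the mat's centre along each of the mat's sides, at rest and released (angle between case_mid's own z axis and vertical between 1.1 and 1.275 rad and x of case_mid in the frame of mat between -0.05 and 0.05 m and y of case_mid in the frame of mat between -0.05 and 0.05 m and height (world z) of case_mid between 0.072 and 0.084 m and linear speed of case below 0.02 m/s and angular speed of case below 0.1 rad/s); the robot touches nothing.
It fails at once if the case is dropped or slammed onto the mat (contact force over 120 N) (contact force between case and mat above 120 N).
It fails at once if another thing is pushed more than 40 mm from its place (distance of any of label_roll, wash_bottle, timer, marker from where it was at the start of the episode above 0.04 m).
It also fails if it takes over 48 s, if anything falls off the work surface, if the arm or the gripper's body presses on something with over 40 N, if the wrist force passes 120 N, or if a joint passes its speed limit or range.

### The arm

A 6-joint arm with a two-finger parallel gripper is mounted at the origin on a cart in front of the work surface, level with it; the furniture and walls round the work are solid. World frame = base frame: x ahead of the robot, y to its left, z up, the work surface at z = 0. Lengths are in m, angles in degrees, forces in N, time in s.
With the tool pointing down it reaches from about 0.35 to 0.875 m from the base axis. Payload 4.2 kg.
Tool frame: the origin (TCP) lies between the finger pads; the fingertips stand 8 mm ahead of it and the grasp point (between the pads) lies 11 mm behind it; z points along the fingers, y is the line along which they close (so a half turn about z gives the same grasp; the last joint's range is limited). The gripper opens to 87 mm and grips with 3 to 60 N. Pads are 19 mm wide; open, the fingers measure 117 mm over their backs; the gripper's body (75 mm by 190 mm) begins 51 mm behind the grasp point.
Start: joints at [87.582, 22.042, 0.453, 0, -68.411, -14.817], TCP at [0.185, 0.597, 0.231] pointing down, gripper open.
Joint ranges: [-179.83, 179.83], [-69.29, 118.12], [-61.27, 80.66], [-181.25, 117.63], [-171.15, -9.14], [-177.46, 177.46]. Speed limits (degrees/s): [159.86, 159.86, 180, 180, 180, 180].

### API

Orientations are given as a 3x3 rotation matrix whose columns are the frame's x, y, z axes.
In Python, from station import sense, capture, camera_model, finish_job, find_in gives the robot as it stands. The module is installed in compiled form; this text tells all that it offers.
- The arm moves only by the tool arm_command, never from a script. Its argument "motion" is a list of rows, each a list of 7 numbers: the finger opening in mm, from 0 to 87, then the shift along the tool's x, y, z in mm, then the turn, a rotation vector about the tool's x, y, z in rad. In form: [[jaw, dx, dy, dz, rx, ry, rz], ...]. A call has 1 to 8 rows; each row shifts and turns the commanded pose from where the row before left it, along the tool's axes as they then stand; what a row does not reach is not made up. A row lasts 1/10 s, in which the tool goes at most 50 mm and 8.59 degrees, less where a joint would pass 70% of its speed; a pose out of reach is approached as far as the arm can. A call with a gripper value outside its range is refused whole. The fingers move at their own pace and stop on an object; the grip force is fixed at half the most. Time passes only in rows, so rows that do not move let the fingers close. It gives the time, the measured TCP pose, the force, the opening and the grip force at its end, in the units of the state.
- sense(): the state, without advancing time (a new reading comes with each control period).
- capture(name): name is "side" or "top" or "wrist"; returns the picture (420x560x3 uint8, red, green, blue); there is no depth.
- camera_model(name): a dict with "fx", "fy", "cx", "cy" (pixels), "R" (3x3) and "t" (3): a world point X has camera coordinates R X + t. Camera axes: x right, y down, z forward; pixel columns grow to the right and rows downward; lengths in m; the calibration is good to about 2 mm. The wrist camera is an equidistant fisheye: a pixel r from the principal point sees the ray r / f radians off the axis. A picture is of the moment at which its call begins: read the wrist's pose just before it. camera_model takes no time and is no camera call; for the wrist camera it gives the pose at the moment of the call.
- finish_job(): hands the job in; it is judged then, once.
Trained networks look in the newest picture that a camera, given by its name, has taken for a name from the list of things; names that differ only in an ending like _2 or _b are one class to them, and where a whole thing is asked for, a point or a joint stands for the part that bears it (a point fixed in the world has none). Each returns a list of dicts, best first, with "p" (0 to 1); they miss things now and then, are a little off and sometimes report something else, mostly with a low value. They report only what shows in the picture. A call takes as long as a camera call.
- find_in(target, camera): "location" ([row, column] in pixels, amid what is visible of it).
The state is a dict: "time_s": time; "joints": joint angles; "joint_velocities": joint speeds; "effort": joint torques, N m; "tcp_pos": TCP position; "ee_rot": TCP orientation; "wrist_force": force on the tool from outside, world axes, zero at the start; "moment": the same for the moment, N m; "gripper_width": opening from 0.0 (shut) to 1.0 (fully open); "gripper_force": force on a finger pad.
Only numpy, scipy, OpenCV 4.12 (cv2) and the standard library are available. Lean on these libraries where they do the work, as an engineer would, in place of code of your own. Each camera call takes 0.05 s, during which the arm holds its last target. There are 200 camera calls.

## Working session

There is one attempt and no reset: what is moved stays moved. The work goes in short steps, Python scripts to look and compute and a tool call to move; the robot and the scene stay as the last step left them, time stands still between calls to the robot, and variables do not carry over. Pictures are saved under pics/ and viewed, at most 10 in all, crops included, and the job is handed in when it is done.

Besides the shell and the picture viewer there is one more tool, called after "Emit:" as name([rows], argument=value, ...), one row to a line, values as JSON. arm_command: Moves the arm, as the interface text tells. Its arguments: {"type":"object","properties":{"motion":{"type":"array"}},"required":["motion"]}

```bash
mkdir -p pics; cat > h.py <<'E'
import numpy as np,cv2
from station import *
def shot(n,f):
    m=camera_model(n);im=capture(n);cv2.imwrite('pics/'+f,im[:,:,::-1]);return m,im
def ray(m,n,rc):
    u=(rc[1]-m['cx'])/m['fx'];v=(rc[0]-m['cy'])/m['fy']
    if n=='wrist':
        r=np.hypot(u,v);d=np.array([np.sin(r)*u/r,np.sin(r)*v/r,np.cos(r)])
    else: d=np.array([u,v,1.]);d/=np.linalg.norm(d)
    R=np.array(m['R']);return -R.T@np.array(m['t']),R.T@d
def atz(m,n,rc,z):
    o,d=ray(m,n,rc);return o+d*(z-o[2])/d[2]
def tri(rs):
    A=0;b=0
    for o,d in rs:
        P=np.eye(3)-np.outer(d,d);A=A+P;b=b+P@o
    return np.linalg.solve(A,b)
E
python3 - <<'E'
from h import *
s=sense();print(s['time_s'],s['tcp_pos'],np.round(s['ee_rot'],3))
ms={}
for n in('top','side','wrist'):
    ms[n],_=shot(n,n+'0.png')
    print(n,np.round(-np.array(ms[n]['R']).T@np.array(ms[n]['t']),3))
    for t in('case_mid','handle_grip','mat','label_roll','wash_bottle','timer','marker'):
        if n=='wrist' and t not in('case_mid','handle_grip','mat'):continue
        for r in find_in(t,n)[:1]:
            z={'handle_grip':.113,'case_mid':.056,'mat':.004}.get(t,.02)
            print(t,round(r['p'],2),np.round(r['location']),np.round(atz(ms[n],n,r['location'],z),3))
print(sense()['time_s'])
a=[cv2.imread(f'pics/{n}0.png') for n in('top','side')]
cv2.imwrite('pics/both.png',np.vstack(a)[:, :] if 0 else cv2.resize(np.hstack(a),(800,300)))
E
```

```text
0.0 [0.18499436 0.59637795 0.22945963] [[ 0.955 -0.296 -0.001]
 [-0.296 -0.955 -0.002]
 [ 0.     0.002 -1.   ]]
top [ 0.307 -0.091  1.318]
case_mid 0.9 [210. 323.] [ 0.462 -0.208  0.056]
handle_grip 0.51 [210. 327.] [ 0.457 -0.214  0.113]
mat 0.71 [199. 176.] [0.496 0.227 0.004]
label_roll 0.65 [185. 255.] [ 0.539 -0.01   0.02 ]
wash_bottle 0.97 [210. 420.] [ 0.472 -0.498  0.02 ]
timer 0.56 [167. 250.] [0.595 0.006 0.02 ]
marker 0.46 [240. 253.] [ 0.378 -0.007  0.02 ]
side [0.311 0.822 0.895]
case_mid 0.72 [198. 294.] [ 0.456 -0.196  0.056]
handle_grip 0.67 [186. 289.] [ 0.469 -0.179  0.113]
mat 0.66 [331. 243.] [0.506 0.236 0.004]
label_roll 0.6 [252. 251.] [0.541 0.004 0.02 ]
timer 0.92 [253. 229.] [0.596 0.017 0.02 ]
marker 0.63 [262. 309.] [0.384 0.014 0.02 ]
wrist [0.261 0.574 0.384]
1.0
```

View pics/top0.png

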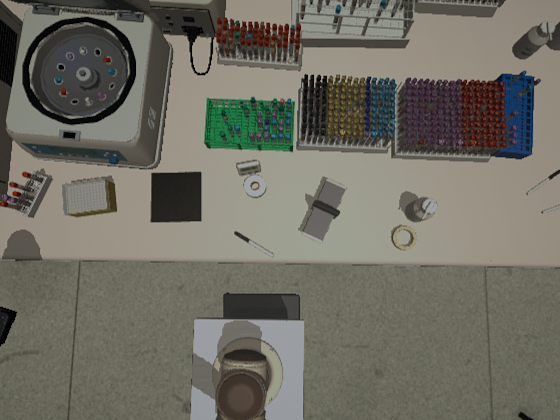

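View pics/side0.png

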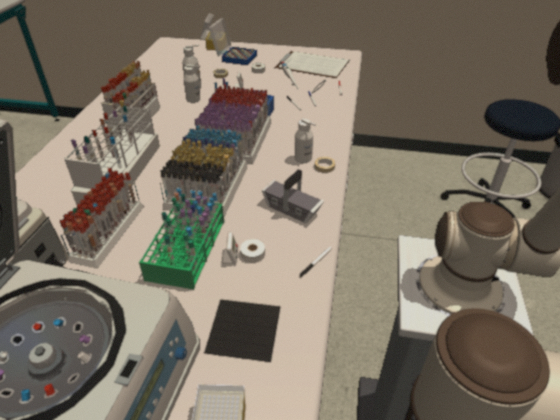

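The top picture shows the case at about (row 210, col 323), yaw about -25°, with the mat at (197, 176) and the roll, timer and marker between them. In the side picture the handle stands roughly upright at (186, 291).

Next I'll move above the case.

```bash
cat > plan.py <<'E'
from h import *
from scipy.spatial.transform import Rotation as Ro
def down(yaw): # tool y at world yaw (deg), z down
    a=np.radians(yaw);y=np.array([np.cos(a),np.sin(a),0]);z=np.array([0,0,-1.]);return np.stack([np.cross(y,z),y,z],1)
def plan(p1,R1,jaw,p0=None,R0=None,step=45,ang=.145,rotbig=None):
    s=sense();p=np.array(s['tcp_pos'] if p0 is None else p0);R=np.array(s['ee_rot'] if R0 is None else R0)
    p1=np.array(p1);rv=Ro.from_matrix(R.T@R1).as_rotvec() if rotbig is None else np.array(rotbig)
    n=int(np.ceil(max(np.linalg.norm(p1-p)*1000/step,np.linalg.norm(rv)/ang,1)))
    for i in range(n):
        d=R.T@(p1-p)/(n-i)*1000
        r=Ro.from_matrix(R.T@R1).as_rotvec()/(n-i) if rotbig is None else rv/n
        row=[jaw,*np.round(d,0 if step>10 else 1),*np.round(r,3)]
        print([float(x) for x in row]); p=p+R@np.array(row[1:4])/1000;R=R@Ro.from_rotvec(row[4:]).as_matrix()
    print('end',np.round(p,4));return p,R
E
python3 - <<'E'
from plan import *
Rm=down(-107.2-36)
p,R=plan([.40,.30,.33],Rm,87)
plan([.458,-.21,.30],down(154.5),87,p,R)
E
```

```text
[87.0, 33.0, 24.0, -11.0, -0.0, 0.0, 0.07]
[87.0, 34.0, 22.0, -11.0, -0.0, 0.0, 0.07]
[87.0, 36.0, 20.0, -11.0, -0.0, 0.0, 0.07]
[87.0, 37.0, 17.0, -11.0, -0.0, 0.0, 0.07]
[87.0, 38.0, 15.0, -11.0, -0.0, 0.0, 0.07]
[87.0, 39.0, 12.0, -11.0, -0.0, 0.0, 0.069]
[87.0, 40.0, 9.0, -11.0, -0.0, 0.0, 0.07]
[87.0, 40.0, 6.0, -11.0, -0.0, 0.0, 0.069]
[87.0, 40.0, 4.0, -11.0, -0.0, 0.0, 0.07]
end [0.3997 0.2998 0.3296]
[87.0, 37.0, 22.0, 2.0, -0.0, 0.0, 0.091]
[87.0, 39.0, 18.0, 3.0, -0.0, 0.0, 0.091]
[87.0, 40.0, 14.0, 2.0, -0.0, 0.0, 0.091]
[87.0, 41.0, 11.0, 3.0, -0.0, 0.0, 0.09]
[87.0, 42.0, 7.0, 2.0, -0.0, 0.0, 0.091]
[87.0, 43.0, 3.0, 3.0, -0.0, 0.0, 0.09]
[87.0, 43.0, -1.0, 2.0, -0.0, 0.0, 0.091]
[87.0, 42.0, -4.0, 3.0, -0.0, 0.0, 0.09]
[87.0, 42.0, -8.0, 2.0, -0.0, 0.0, 0.091]
[87.0, 41.0, -12.0, 3.0, 0.0, 0.0, 0.09]
[87.0, 40.0, -16.0, 2.0, 0.0, 0.0, 0.091]
[87.0, 38.0, -20.0, 3.0, 0.0, 0.0, 0.09]
end [ 0.4583 -0.21    0.2995]
```

Emit:
arm_command([
  [87, 33, 24, -11, 0, 0, 0.07],
  [87, 34, 22, -11, 0, 0, 0.07],
  [87, 36, 20, -11, 0, 0, 0.07],
  [87, 37, 17, -11, 0, 0, 0.07],
  [87, 38, 15, -11, 0, 0, 0.07],
  [87, 39, 12, -11, 0, 0, 0.07],
  [87, 40, 9, -11, 0, 0, 0.07],
  [87, 40, 6, -11, 0, 0, 0.07],
])

```text
time_s: 1.8
tcp_pos: [0.3772, 0.3311, 0.3193]
ee_rot: [[0.65, -0.76, 0.0], [-0.76, -0.65, 0.001], [-0.0, -0.001, -1.0]]
wrist_force: [0.7, -0.0, 0.1]
gripper_width: 1.002
gripper_force: 0.0
```

Emit:
arm_command([
  [87, 40, 4, -11, 0, 0, 0.07],
  [87, 37, 22, 2, 0, 0, 0.09],
  [87, 39, 18, 3, 0, 0, 0.09],
  [87, 40, 14, 2, 0, 0, 0.09],
  [87, 41, 11, 3, 0, 0, 0.09],
  [87, 42, 7, 2, 0, 0, 0.09],
  [87, 43, 3, 3, 0, 0, 0.09],
  [87, 43, -1, 2, 0, 0, 0.09],
])

```text
time_s: 2.6
tcp_pos: [0.4339, 0.0005, 0.3128]
ee_rot: [[0.007, -1.0, 0.001], [-1.0, -0.007, 0.0], [-0.0, -0.001, -1.0]]
wrist_force: [1.3, 0.5, 0.8]
gripper_width: 0.998
gripper_force: 0.0
```

Emit:
arm_command([
  [87, 42, -4, 3, 0, 0, 0.09],
  [87, 42, -8, 2, 0, 0, 0.09],
  [87, 41, -12, 3, 0, 0, 0.09],
  [87, 40, -16, 2, 0, 0, 0.09],
  [87, 38, -20, 3, 0, 0, 0.09],
  [87, 0, 0, 0, 0, 0, 0],
])

```text
time_s: 3.2
tcp_pos: [0.4589, -0.2138, 0.2985]
ee_rot: [[-0.433, -0.902, -0.002], [-0.902, 0.433, -0.0], [0.001, 0.001, -1.0]]
wrist_force: [-1.2, 0.1, -0.5]
gripper_width: 1.003
gripper_force: 0.0
```

```bash
python3 - <<'E'
from plan import *
s=sense();print(s['time_s'],np.round(s['tcp_pos'],4),np.round(s['ee_rot'],3),np.round(s['joints'],1),s['wrist_force'])
m,im=shot('wrist','w1.png')
np.save('m1.npy',m,allow_pickle=True)
for t,z in(('handle_grip',.113),('case_mid',.056)):
    for r in find_in(t,'wrist')[:2]: print(t,round(r['p'],2),np.round(r['location']),np.round(atz(m,'wrist',r['location'],z),3))
E
```

```text
3.2 [ 0.4589 -0.2138  0.2985] [[-0.433 -0.902 -0.002]
 [-0.902  0.433 -0.   ]
 [ 0.001  0.001 -1.   ]] [ -6.6   7.9  -9.1   0.  -73.1 -19.1] [-1.18583686  0.09943405 -0.50909428]
handle_grip 0.57 [192. 270.] [ 0.464 -0.214  0.113]
case_mid 0.61 [179. 269.] [ 0.464 -0.218  0.056]
```

View pics/w1.png

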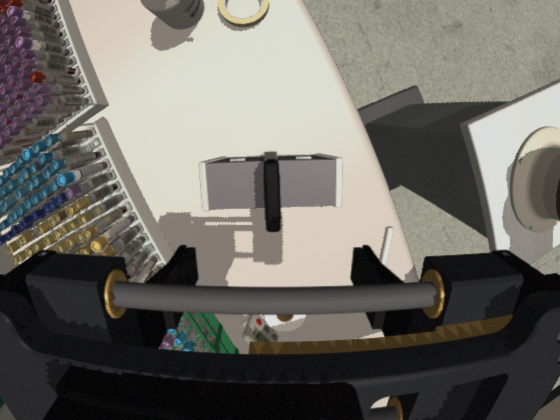

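The wrist picture shows the case aligned with the image: its top spans columns 203–341 and rows 157–208. The grip runs from (152, 270) to (230, 273), centred lengthwise, so the handle is near upright.

I'll descend a bit for a second view.

```bash
python3 - <<'E'
from plan import *
m=np.load('m1.npy',allow_pickle=True).item()
for rc in((160,202),(208,205),(157,341),(208,341)): print(np.round(atz(m,'wrist',rc,.056),4))
for rc in((153,270),(230,273)): print('grip top',np.round(atz(m,'wrist',rc,.128),4))
plan([.461,-.214,.22],down(154.4),87)
E
```

```text
[ 0.5283 -0.2765  0.056 ]
[ 0.5544 -0.2203  0.056 ]
[ 0.3713 -0.2052  0.056 ]
[ 0.3969 -0.1446  0.056 ]
grip top [ 0.4447 -0.2537  0.128 ]
grip top [ 0.4773 -0.1791  0.128 ]
[87.0, 1.0, -2.0, 40.0, 0.0, 0.0, 0.003]
[87.0, 2.0, -2.0, 39.0, 0.0, 0.0, 0.003]
end [ 0.4612 -0.2145  0.2205]
```

Emit:
arm_command([
  [87, 0, 0, 40, 0, 0, 0],
  [87, 0, 0, 38, 0, 0, 0],
  [87, 0, 0, 0, 0, 0, 0],
])

```text
time_s: 3.65
tcp_pos: [0.4557, -0.2078, 0.2173]
ee_rot: [[-0.425, -0.905, -0.01], [-0.905, 0.425, 0.003], [0.002, 0.011, -1.0]]
wrist_force: [-0.7, 0.3, -0.2]
gripper_width: 1.0
gripper_force: 0.0
```

```bash
python3 - <<'E'
from plan import *
s=sense();print(s['time_s'],np.round(s['tcp_pos'],4),np.round(s['ee_rot'],3))
m,im=shot('wrist','w2.png');np.save('m2.npy',m,allow_pickle=True)
for t in('handle_grip',):
    for r in find_in(t,'wrist')[:2]: print(t,round(r['p'],2),np.round(r['location']))
E
```

```text
3.65 [ 0.4557 -0.2078  0.2173] [[-0.425 -0.905 -0.01 ]
 [-0.905  0.425  0.003]
 [ 0.002  0.011 -1.   ]]
handle_grip 0.68 [209. 265.]
```

View pics/w2.png

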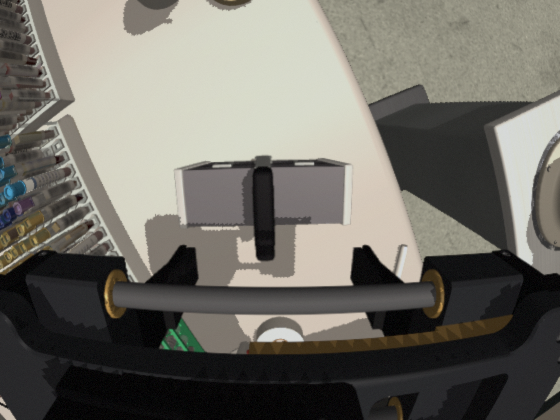

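The second view shows the grip from (166, 263) to (258, 264), with the case top spanning columns 178–351.

```bash
python3 - <<'E'
from plan import *
m1=np.load('m1.npy',allow_pickle=True).item();m2=np.load('m2.npy',allow_pickle=True).item()
def mask(f,box):
    im=cv2.imread(f,0);r0,r1,c0,c1=box;y,x=np.where(im[r0:r1,c0:c1]<50)
    r=y+r0;c=x+c0
    for q in np.linspace(r.min(),r.max(),7).astype(int): print(q,c[r==q].min(),c[r==q].max(),end=' | ')
    print()
mask('pics/w1.png',(145,240,255,290));mask('pics/w2.png',(150,265,245,285))
for a,b in(((158,270),(166,263)),((230,273),(258,264)),((194,271.5),(212,263.5))):
    print(np.round(tri([ray(m1,'wrist',a),ray(m2,'wrist',b)]),4))
for rc in((166,178),(224,182),(162,351),(223,350)): print('corner',np.round(atz(m2,'wrist',rc,.056),4))
for a,b in(((208,205),(224,182)),((208,341),(223,350))):
    print('tri',np.round(tri([ray(m1,'wrist',a),ray(m2,'wrist',b)]),4))
E
```

```text
157 261 289 | 169 264 278 | 181 264 279 | 194 264 279 | 206 265 279 | 218 266 280 | 231 269 276 | 
162 246 284 | 178 253 272 | 194 253 273 | 211 253 273 | 227 254 273 | 243 256 274 | 260 266 266 | 
[ 0.4482 -0.2459  0.1025]
[ 0.4788 -0.177   0.1208]
[ 0.4637 -0.2109  0.1089]
corner [ 0.5283 -0.277   0.056 ]
corner [ 0.5545 -0.2218  0.056 ]
corner [ 0.3707 -0.2067  0.056 ]
corner [ 0.3953 -0.1477  0.056 ]
tri [ 0.5556 -0.2205  0.0529]
tri [ 0.393  -0.132   0.0193]
```

```bash
python3 - <<'E'
from plan import *
plan([.4625,-.2135,.103],down(155.2),87,step=42)
E
```

```text
[87.0, 1.0, -1.0, 40.0, -0.0, -0.0, -0.001]
[87.0, 1.0, -2.0, 40.0, -0.0, -0.0, -0.002]
[87.0, 0.0, -1.0, 40.0, -0.001, -0.001, -0.001]
end [ 0.4625 -0.2131  0.1027]
```

Emit:
arm_command([
  [87, 1, -2, 35, 0, 0, 0],
  [87, 1, -2, 35, 0, 0, 0],
  [87, 0, 0, 20, 0, 0, 0],
  [87, 0, 0, 0, 0, 0, 0],
  [87, 0, 0, 0, 0, 0, 0],
])

```text
time_s: 4.25
tcp_pos: [0.4638, -0.2137, 0.134]
ee_rot: [[-0.425, -0.905, 0.004], [-0.905, 0.425, -0.001], [-0.0, -0.004, -1.0]]
wrist_force: [0.3, -0.3, -0.2]
gripper_width: 0.995
gripper_force: 0.0
```

Emit:
arm_command([
  [87, 0, 0, 16, 0, 0, 0],
  [87, 0, 0, 15, 0, 0, 0],
  [87, 0, 0, 0, 0, 0, 0],
  [5, 0, 0, 0, 0, 0, 0],
  [5, 0, 0, 0, 0, 0, 0],
  [5, 0, 0, 0, 0, 0, 0],
  [5, 0, 0, 0, 0, 0, 0],
  [5, 0, 0, 0, 0, 0, 0],
])

```text
time_s: 5.05
tcp_pos: [0.462, -0.2136, 0.1009]
ee_rot: [[-0.426, -0.905, 0.001], [-0.905, 0.426, -0.0], [-0.0, -0.001, -1.0]]
wrist_force: [-0.1, -0.1, 0.4]
gripper_width: 0.628
gripper_force: 0.0
```

Emit:
arm_command([
  [5, 0, 0, 0, 0, 0, 0],
  [5, 0, 0, 0, 0, 0, 0],
  [5, 0, 0, 0, 0, 0, 0],
  [5, 0, 0, 0, 0, 0, 0],
])

```text
time_s: 5.45
tcp_pos: [0.4618, -0.2135, 0.1005]
ee_rot: [[-0.426, -0.905, -0.0], [-0.905, 0.426, 0.0], [0.0, 0.0, -1.0]]
wrist_force: [-0.1, -0.1, 0.5]
gripper_width: 0.261
gripper_force: 0.0
```

Emit:
arm_command([
  [5, 0, 0, 0, 0, 0, 0],
  [5, 0, 0, 0, 0, 0, 0],
  [5, 0, 0, 0, 0, 0, 0],
  [5, 0, 0, 0, 0, 0, 0],
])

```text
time_s: 5.85
tcp_pos: [0.462, -0.2135, 0.1005]
ee_rot: [[-0.426, -0.905, 0.0], [-0.905, 0.426, -0.0], [-0.0, -0.0, -1.0]]
wrist_force: [0.7, 0.7, -0.7]
gripper_width: 0.18
gripper_force: 30.0
```

Emit:
arm_command([
  [5, 0, 0, -10, 0, 0, 0],
  [5, 0, 0, -20, 0, 0, 0],
  [5, 0, 0, -25, 0, 0, 0],
  [5, 0, 0, -30, 0, 0, 0],
  [5, 0, 0, -30, 0, 0, 0],
  [5, 0, 0, -25, 0, 0, 0],
  [5, 0, 0, -10, 0, 0, 0],
  [5, 0, 0, 0, 0, 0, 0],
])

```text
time_s: 6.65
tcp_pos: [0.4616, -0.2134, 0.2512]
ee_rot: [[-0.426, -0.905, 0.001], [-0.905, 0.426, 0.0], [-0.001, -0.001, -1.0]]
wrist_force: [0.4, 0.2, -5.4]
gripper_width: 0.181
gripper_force: 30.0
```

Emit:
arm_command([
  [5, 0, 0, 0, 0, 0, 0],
  [5, 0, 0, 0, 0, 0, 0],
  [5, 0, 0, 0, 0, 0, 0],
])

```text
time_s: 6.95
tcp_pos: [0.4611, -0.2133, 0.249]
ee_rot: [[-0.426, -0.905, -0.003], [-0.905, 0.426, 0.001], [0.001, 0.003, -1.0]]
wrist_force: [0.7, 0.3, -5.6]
gripper_width: 0.185
gripper_force: 30.0
```

```bash
python3 - <<'E'
from plan import *
s=sense();print(s['time_s'],np.round(s['tcp_pos'],4),np.round(s['wrist_force'],2),np.round(s['moment'],3),s['joints'])
m,a=shot('side','s3.png');m,b=shot('wrist','w3.png')
c=cv2.resize(a[100:260,200:400],None,fx=2,fy=2)
cv2.imwrite('pics/v3.png',np.hstack([c,b[80:400,80:480]])[:,:,::-1])
E
```

```text
6.95 [ 0.4611 -0.2133  0.249 ] [ 0.69  0.33 -5.58] [ 0.127  0.006 -0.03 ] [-6.50988560e+00  9.90100725e+00 -1.38093243e+01 -2.37261159e-02
 -6.64864164e+01 -1.86997171e+01]
```

View pics/v3.png

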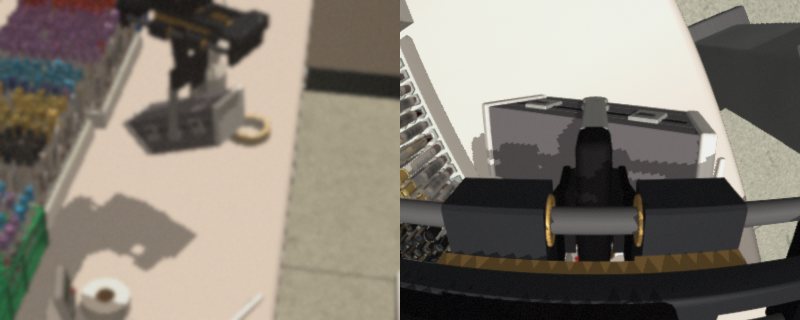

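The side view shows the +x (far, left) end of the case low and the near end high. I'll confirm this by projecting both hypotheses.

```bash
python3 - <<'E'
from plan import *
s=sense();R=np.array(s['ee_rot']);m=camera_model('side');img=cv2.imread('pics/s3.png')
g=np.array(s['tcp_pos'])-.011*R[:,2]; c=g-[0,0,.085]
out=[]
for sg in(1,-1):
    im=img.copy();a=np.radians(-24.8);h=sg*np.array([np.cos(a),np.sin(a),0]);t=np.radians(29)
    x=h*np.cos(t)-np.array([0,0,np.sin(t)]);z=h*np.sin(t)+np.array([0,0,np.cos(t)]);y=np.cross(z,x)
    P=[c+x*l*sx+y*.03*sy+z*hz for hz,l in((.028,.0915),(-.028,.0685)) for sx,sy in((1,1),(1,-1),(-1,-1),(-1,1))]
    q=[np.array(m['R'])@p+m['t'] for p in P];q=np.array([[m['fx']*k[0]/k[2]+m['cx'],m['fy']*k[1]/k[2]+m['cy']] for k in q])
    im=cv2.resize(im[100:240,220:370],None,fx=2.6,fy=2.6,interpolation=2);q=np.int32((q-[220,100])*2.6)
    for i in range(4):
        for j,k in((i,(i+1)%4),(i+4,(i+1)%4+4),(i,i+4)): cv2.line(im,tuple(map(int,q[j])),tuple(map(int,q[k])),(0,255,0) if sg>0 else (0,0,255),1)
    out.append(im)
cv2.imwrite('pics/ov.png',np.hstack(out))
E
```

```text
(no output)
```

View pics/ov.png

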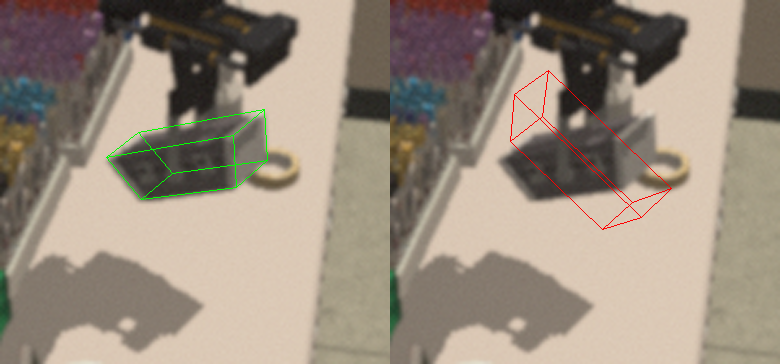

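The green overlay (heavy end towards +x) matches exactly. The mat corners in the top view put its centre near (0.502, 0.229). I'll stand the case with h pointing to -y, so the gripper leans over the low objects.

```bash
cat > goal.py <<'E'
from plan import *
def Rt(tilt,hy=-90):
    t=np.radians(tilt);a=np.radians(hy);h=np.array([np.cos(a),np.sin(a),0]);z=-(h*np.sin(t)+np.array([0,0,np.cos(t)]))
    x=np.cross(-h,[0,0,-1.]);return np.stack([x,np.cross(z,x),z],1)
def tcp(c,tilt,hy=-90):
    R=Rt(tilt,hy);return np.array(c)+R@[0,0,-.085+.0125],R   # grasp 1.5 mm below grip centre
E
python3 - <<'E'
from goal import *
print(np.mean([atz(camera_model('top'),'top',q,.004) for q in((173,151),(172,201),(222,152),(221,201))],0))
p,R=tcp([.502,.239,.16],40.5);print(p)
q,Q=plan([p[0],p[1]-.02,.29],down(90),5,step=38)
plan(p,R,5,q,Q,ang=.09)
E
```

```text
[0.50376124 0.22578131 0.004     ]
[0.502      0.19191502 0.21512943]
[5.0, -33.0, 12.0, -4.0, 0.0, -0.0, 0.103]
[5.0, -32.0, 15.0, -4.0, 0.0, -0.0, 0.103]
[5.0, -30.0, 18.0, -4.0, 0.0, -0.0, 0.103]
[5.0, -28.0, 21.0, -4.0, 0.0, -0.0, 0.103]
[5.0, -26.0, 24.0, -3.0, 0.0, -0.0, 0.103]
[5.0, -23.0, 26.0, -4.0, 0.0, -0.0, 0.103]
[5.0, -21.0, 29.0, -3.0, 0.0, -0.0, 0.103]
[5.0, -17.0, 31.0, -4.0, 0.0, -0.0, 0.102]
[5.0, -14.0, 32.0, -3.0, 0.0, -0.001, 0.103]
[5.0, -11.0, 34.0, -4.0, 0.0, -0.0, 0.102]
[5.0, -7.0, 34.0, -3.0, 0.001, -0.001, 0.103]
end [0.5017 0.1715 0.2897]
[5.0, -0.0, 3.0, 9.0, -0.088, 0.0, -0.0]
[5.0, -0.0, 2.0, 10.0, -0.088, 0.0, -0.0]
[5.0, -0.0, 1.0, 10.0, -0.089, 0.0, -0.0]
[5.0, -0.0, -0.0, 10.0, -0.088, 0.0, -0.0]
[5.0, -0.0, -1.0, 9.0, -0.089, 0.0, -0.0]
[5.0, -0.0, -2.0, 9.0, -0.088, 0.0, -0.0]
[5.0, -0.0, -3.0, 9.0, -0.089, 0.0, -0.0]
[5.0, -0.0, -3.0, 9.0, -0.088, 0.0, -0.0]
end [0.5017 0.1917 0.2154]
```

Emit:
arm_command([
  [5, -33, 12, -4, 0, 0, 0.103],
  [5, -32, 15, -4, 0, 0, 0.103],
  [5, -30, 18, -4, 0, 0, 0.103],
  [5, -28, 21, -4, 0, 0, 0.103],
  [5, -26, 24, -3, 0, 0, 0.103],
  [5, -23, 26, -4, 0, 0, 0.103],
  [5, -21, 29, -3, 0, 0, 0.103],
  [5, -17, 31, -4, 0, 0, 0.103],
])

```text
time_s: 7.85
tcp_pos: [0.491, 0.0683, 0.2805]
ee_rot: [[-0.955, -0.298, 0.0], [-0.298, 0.955, 0.001], [-0.0, 0.0, -1.0]]
wrist_force: [0.6, -0.4, -5.7]
gripper_width: 0.181
gripper_force: 30.0
```

Emit:
arm_command([
  [5, -14, 32, -3, 0, 0, 0.103],
  [5, -11, 34, -4, 0, 0, 0.102],
  [5, -7, 34, -3, 0, 0, 0.103],
  [5, 0, 0, 0, 0, 0, 0],
  [5, 0, 0, 0, 0, 0, 0],
])

```text
time_s: 8.35
tcp_pos: [0.5019, 0.1724, 0.29]
ee_rot: [[-1.0, -0.001, -0.001], [-0.001, 1.0, -0.0], [0.001, -0.0, -1.0]]
wrist_force: [-0.4, -0.4, -5.1]
gripper_width: 0.18
gripper_force: 30.0
```

Emit:
arm_command([
  [5, 0, 3, 9, -0.088, 0, 0],
  [5, 0, 2, 10, -0.088, 0, 0],
  [5, 0, 1, 10, -0.089, 0, 0],
  [5, 0, 0, 10, -0.088, 0, 0],
  [5, 0, -1, 9, -0.089, 0, 0],
  [5, 0, -2, 9, -0.088, 0, 0],
  [5, 0, -3, 9, -0.089, 0, 0],
  [5, 0, -3, 9, -0.088, 0, 0],
])

```text
time_s: 9.15
tcp_pos: [0.5021, 0.1899, 0.2161]
ee_rot: [[-1.0, -0.0, 0.002], [0.001, 0.76, 0.65], [-0.002, 0.65, -0.76]]
wrist_force: [-0.2, -0.3, -6.3]
gripper_width: 0.182
gripper_force: 30.0
```

Emit:
arm_command([
  [5, 0, 0, 0, 0, 0, 0],
  [5, 0, 0, 0, 0, 0, 0],
  [5, 0, 0, 0, 0, 0, 0],
])

```text
time_s: 9.45
tcp_pos: [0.5025, 0.1914, 0.2172]
ee_rot: [[-1.0, -0.001, 0.002], [0.0, 0.762, 0.648], [-0.002, 0.648, -0.762]]
wrist_force: [-0.0, -0.4, -5.5]
gripper_width: 0.18
gripper_force: 30.0
```

```bash
python3 - <<'E'
from goal import *
s=sense();R=np.array(s['ee_rot']);print(s['time_s'],np.round(s['tcp_pos'],4),np.round(R,3),np.round(s['wrist_force'],2),np.round(s['joints'],1))
print('tilt',np.degrees(np.arctan2(R[1,2],-R[2,2])))
c=np.array(s['tcp_pos'])+R@[0,0,.0725];print('case',c)
m=camera_model('side');img=cv2.imread('pics/s3.png');_,a=shot('side','s4.png');img=a[:,:,::-1].copy()
x=np.array([0,-np.cos(np.radians(68)),-np.sin(np.radians(68))]);z=np.array([0,-np.sin(np.radians(68)),np.cos(np.radians(68))]);y=np.cross(z,x)
P=[c+x*l*sx+y*.03*sy+z*hz for hz,l in((.028,.0915),(-.028,.0685)) for sx,sy in((1,1),(1,-1),(-1,-1),(-1,1))]
q=[np.array(m['R'])@p+m['t'] for p in P];q=np.array([[m['fx']*k[0]/k[2]+m['cx'],m['fy']*k[1]/k[2]+m['cy']] for k in q])
o=np.array([140,120]);im=cv2.resize(img[120:380,140:400],None,fx=2.2,fy=2.2);w=np.int32((q-o)*2.2);im0=im.copy()
for i in range(4):
    for j,k in((i,(i+1)%4),(i+4,(i+1)%4+4),(i,i+4)): cv2.line(im,tuple(map(int,w[j])),tuple(map(int,w[k])),(0,255,0),1)
cv2.imwrite('pics/ov4.png',im)
E
```

```text
9.45 [0.5025 0.1914 0.2172] [[-1.    -0.001  0.002]
 [ 0.     0.762  0.648]
 [-0.002  0.648 -0.762]] [-0.03 -0.44 -5.53] [ 13.   14.4  -7.9 -44.2 -64.8 -84.4]
tilt 40.388394918621536
case [0.5025992  0.23833636 0.1619621 ]
```

View pics/ov4.png

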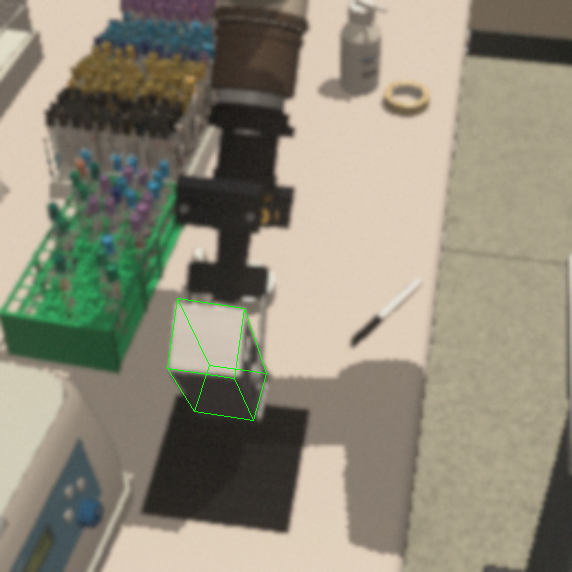

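The overlay matches the case hanging end-down, 84 mm above its final height over the mat. Now I'll lower it.

Emit:
arm_command([
  [5, 0, -6.5, 7.6, 0, 0, 0],
  [5, 0, -9.7, 11.4, 0, 0, 0],
  [5, 0, -9.7, 11.4, 0, 0, 0],
  [5, 0, -9.7, 11.4, 0, 0, 0],
  [5, 0, -6.5, 7.6, 0, 0, 0],
  [5, 0, -3.2, 3.8, 0, 0, 0],
  [5, 0, 0, 0, 0, 0, 0],
  [5, 0, 0, 0, 0, 0, 0],
])

```text
time_s: 10.3
tcp_pos: [0.5025, 0.1917, 0.1467]
ee_rot: [[-1.0, 0.0, 0.002], [0.001, 0.76, 0.65], [-0.001, 0.65, -0.76]]
wrist_force: [0.7, -0.8, -4.2]
gripper_width: 0.179
gripper_force: 30.0
```

Emit:
arm_command([
  [5, 0, -1.3, 1.5, 0, 0, 0],
  [5, 0, -1.3, 1.5, 0, 0, 0],
  [5, 0, 0, 0, 0, 0, 0],
])

```text
time_s: 10.6
tcp_pos: [0.5019, 0.1917, 0.1425]
ee_rot: [[-1.0, 0.001, 0.001], [0.001, 0.76, 0.65], [-0.0, 0.65, -0.76]]
wrist_force: [-0.2, -0.6, -5.6]
gripper_width: 0.181
gripper_force: 30.0
```

Emit:
arm_command([
  [5, 0, -1.3, 1.5, 0, 0, 0],
  [5, 0, -0.6, 0.8, 0, 0, 0],
  [5, 0, 0, 0, 0, 0, 0],
])

```text
time_s: 10.9
tcp_pos: [0.5019, 0.1917, 0.1393]
ee_rot: [[-1.0, 0.001, 0.001], [0.001, 0.76, 0.65], [0.0, 0.65, -0.76]]
wrist_force: [0.2, 0.7, -5.3]
gripper_width: 0.177
gripper_force: 30.0
```

Emit:
arm_command([
  [5, 0, -0.6, 0.8, 0, 0, 0],
  [5, 0, -0.6, 0.8, 0, 0, 0],
  [5, 0, -0.6, 0.8, 0, 0, 0],
  [5, 0, 0, 0, 0, 0, 0],
  [5, 0, 0, 0, 0, 0, 0],
])

```text
time_s: 11.4
tcp_pos: [0.5021, 0.1919, 0.1365]
ee_rot: [[-1.0, 0.001, 0.001], [0.001, 0.76, 0.65], [-0.0, 0.65, -0.76]]
wrist_force: [-0.3, -0.5, -5.4]
gripper_width: 0.182
gripper_force: 30.0
```

Emit:
arm_command([
  [5, 0, -0.6, 0.8, 0, 0, 0],
  [5, 0, -0.6, 0.8, 0, 0, 0],
  [5, 0, 0, 0, 0, 0, 0],
  [5, 0, 0, 0, 0, 0, 0],
])

```text
time_s: 11.8
tcp_pos: [0.5021, 0.1926, 0.1351]
ee_rot: [[-1.0, 0.0, 0.001], [0.001, 0.76, 0.65], [-0.0, 0.65, -0.76]]
wrist_force: [-1.5, 2.5, -0.4]
gripper_width: 0.184
gripper_force: 30.0
```

Emit:
arm_command([
  [5, 0, -0.3, 0.4, 0, 0, 0],
  [5, 0, 0, 0, 0, 0, 0],
  [36, 0, 0, 0, 0, 0, 0],
  [36, 0, 0, 0, 0, 0, 0],
  [36, 0, 0, 0, 0, 0, 0],
  [36, 0, 0, 0, 0, 0, 0],
])

```text
time_s: 12.4
tcp_pos: [0.5023, 0.1919, 0.1339]
ee_rot: [[-1.0, 0.001, 0.001], [0.002, 0.761, 0.649], [-0.0, 0.649, -0.761]]
wrist_force: [-0.1, 0.1, 0.5]
gripper_width: 0.393
gripper_force: 0.0
```

```bash
python3 - <<'E'
from goal import *
_,a=shot('side','s5.png');_,b=shot('wrist','w5.png')
cv2.imwrite('pics/v5.png',np.hstack([cv2.resize(a[220:360,170:310],(420,420)),b[:,90:470]])[:,:,::-1])
E
```

```text
(no output)
```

View pics/v5.png

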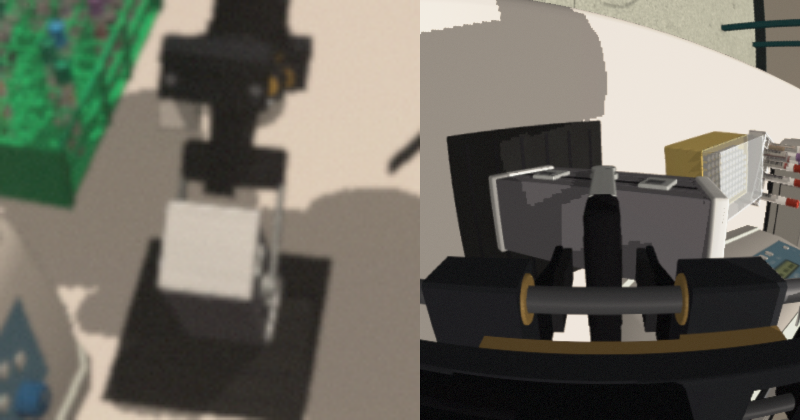

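The case stands on the mat, with the fingers open on both sides of the grip and clear of it. I'll retreat along the tool axis.

Emit:
arm_command([
  [36, 0, 0, -5, 0, 0, 0],
  [36, 0, 0, -10, 0, 0, 0],
  [36, 0, 0, -15, 0, 0, 0],
  [36, 0, 0, -20, 0, 0, 0],
  [36, 0, 0, -20, 0, 0, 0],
  [36, 0, 0, -20, 0, 0, 0],
  [36, 0, 0, 0, 0, 0, 0],
  [36, 0, 0, 0, 0, 0, 0],
])

```text
time_s: 13.3
tcp_pos: [0.5021, 0.1333, 0.203]
ee_rot: [[-1.0, 0.001, 0.003], [0.002, 0.76, 0.65], [-0.001, 0.65, -0.76]]
wrist_force: [-0.7, 0.0, -0.9]
gripper_width: 0.414
gripper_force: 0.0
```

```bash
python3 - <<'E'
from goal import *
s=sense();print(s['time_s'],s['wrist_force'],s['tcp_pos'])
m,a=shot('side','s6.png');_,b=shot('wrist','w6.png')
img=a[:,:,::-1].copy();c=np.array([.502,.239,.078])
x=np.array([0,-np.cos(np.radians(68)),-np.sin(np.radians(68))]);z=np.array([0,-np.sin(np.radians(68)),np.cos(np.radians(68))]);y=np.cross(z,x)
P=[c+x*l*sx+y*.03*sy+z*hz for hz,l in((.028,.0915),(-.028,.0685)) for sx,sy in((1,1),(1,-1),(-1,-1),(-1,1))]
q=[np.array(m['R'])@p+m['t'] for p in P];q=np.array([[m['fx']*k[0]/k[2]+m['cx'],m['fy']*k[1]/k[2]+m['cy']] for k in q])
im=cv2.resize(img[220:360,170:310],(420,420));w=np.int32((q-[170,220])*3)
for i in range(4):
    for j,k in((i,(i+1)%4),(i+4,(i+1)%4+4),(i,i+4)): cv2.line(im,tuple(map(int,w[j])),tuple(map(int,w[k])),(0,255,0),1)
cv2.imwrite('pics/v6.png',np.hstack([im,b[:,90:470,::-1]]))
E
```

```text
13.3 [-0.7411113   0.02085957 -0.88350534] [0.50205311 0.1333351  0.20304159]
```

View pics/v6.png

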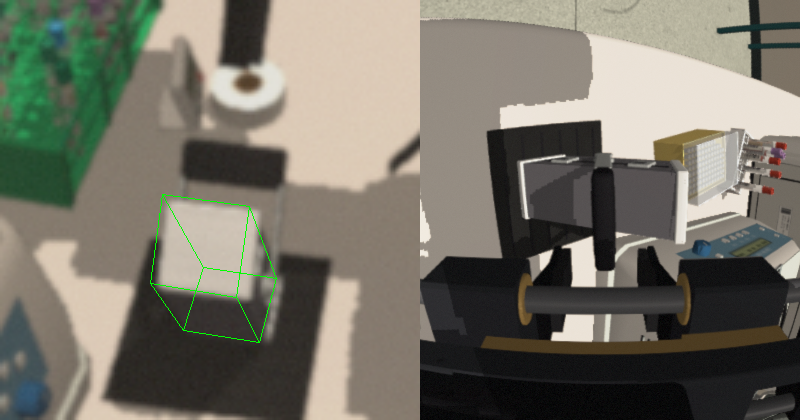

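```bash
python3 -c "
from station import *
print(finish_job())"
```

```text
the job is handed in; nothing more can be done
None
```

I lifted the case by its handle and saw its far (+x) end sink. I stood it on that end near the middle of the mat, about 10 mm off in the last picture, let go, backed the gripper clear and handed in at about 13.5 s; no verdict came back.

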